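# Pack the balance check weights back into their sliding-cover case

## Task

Put the balance's check-weight set away in its wooden case: slide the clear cover back towards you, stand the largest weight in the nearest well, the smallest in the farthest well and the middle one in the well between them, each right down on the bottom of its well, and lay the tweezers lengthwise in the felt tray to the left of the weights. Then slide the cover fully shut over them. Leave the beaker and the two glass vials standing where they are.

Things in the scene. Friction and masses are not known exactly. Their poses are not given: they have to be found in the camera images.
- weight_case: Fixed wooden case 136 x 164 x 63 mm, clear cover. Origin: centre of underside; x to the left, y towards the robot, z up; yaw 1.45..1.69. Three wells at x=-22 mm in a block, top z=32 (see weights). Felt tray left of them: x 4..62, y -76..76, floor z=28, rim to wells 32; tweezers go along y at x=30, y=0. Inner walls x=+-62, y=+-76, 63 high: inside, part fingers only a few mm, along x.
- cover (a joint): Travel of the clear cover along the case's +y (towards the robot), m: 0 fully shut, 0.150 fully open (stop); starts 0 to 0.03. About 1.5 N friction, stays where left, captive. Panel 129 x 161 x 3.5 mm, underside 55 mm above the counter; when fully open its trailing edge is at case y=+71 mm and it juts out to y=+232 mm. A weight not down in its own well can stand proud and stop it.
- cover_grip (a point): Centre of the wooden grip bar on the cover: 64 mm long along case x, 12 mm thick along y, 16 mm high (8 mm below this point is the cover's top face, 8 mm above it the bar's top). Cover shut: case x=0, y=-58 (far end), z=66.5 mm. Moves with the cover. Pinch from above, fingers closing along case y.
- weight_large: Largest of three bright steel cylinder weights, 30 mm wide, 46 mm high with its knob. Origin: centre of underside, z up. Grip the knob: 20 mm wide, top 8 mm; 12 mm neck below; body top at z=32. 0.2 kg. Its well, the nearest one: case x=-22, y=48, 40 mm wide, floor z=5 mm; the knob top then stands at z=51, as with all three, 4 mm under the cover.
- weight_medium: Middle-sized steel weight, 24 mm wide, 37 mm high with its knob. Origin: centre of underside, z up. Grip the knob: 17 mm wide, top 8 mm; body top at z=23. 0.1 kg. Its well, the middle one: case x=-22, y=-5, 34 mm wide, floor z=14 mm.
- weight_small: Smallest steel weight, 18 mm wide, 30 mm high with its knob. Origin: centre of underside, z up. Grip the knob: 14 mm wide, top 8 mm; body top at z=16. 0.05 kg. Its well, the farthest one: case x=-22, y=-53, 28 mm wide, floor z=21 mm.
- tweezers: Steel tweezers lying flat, rigid: 132 mm long (y), 21 mm wide (x) at the middle, 9 mm high at the joined end; origin at the middle of the underside, 1.5 mm below the surface they rest on; z up. Grip across both legs (along x) at the middle, fingertips close to the surface: there the upright flanks reach only from 0 to 6 mm above it. In the tray either end may be left.
- glass_beaker: Loose glass beaker near the robot, 60 mm wide, 70 mm high. Origin: centre of underside. Not to be disturbed.
- vial_left: Loose clear glass vial, white cap, 27 mm wide, 51 mm high, standing left of the case. Origin: centre of underside. Not to be disturbed.
- vial_right: Loose amber glass vial, white cap, 27 mm wide, 51 mm high, standing at the right. Origin: centre of underside. Not to be disturbed.

How it is judged:
By the outcome, as a careful person would: the job done as asked, in the order asked, and still so for the second after the job is handed in, with the robot touching nothing.
It also fails if it takes over 120 s, if anything falls off the work surface, if the arm or the gripper's body presses on something with over 40 N, if the wrist force passes 120 N, or if a joint passes its speed limit or range.

## Robot

A 6-joint arm with a two-finger parallel gripper is mounted at the origin on a cart in front of the work surface, level with it; the furniture and walls round the work are solid. World frame = base frame: x ahead of the robot, y to its left, z up, the work surface at z = 0. Lengths are in m, angles in degrees, forces in N, time in s.
With the tool pointing down it reaches from about 0.25 to 0.725 m from the base axis. Payload 9.7 kg.
Tool frame: the origin (TCP) lies midway between the tips of the shut fingers; the grasp point (between the pads) lies 19 mm behind it; z points along the fingers, y is the line along which they close (so a half turn about z gives the same grasp; the last joint's range is limited). The gripper opens to 85 mm and grips with 20 to 120 N. Pads are 22 mm wide; open, the fingers measure 114 mm over their backs; the gripper's body (76 mm by 85 mm) begins 54 mm behind the grasp point. The pads swing forward as they close: fully open they stand 13 mm farther back than shut.
Start: joints at [74.599, 4.979, 10.078, 95.1, 0, 90], TCP at [0.146, 0.53, 0.231] pointing down, gripper open.
Joint ranges: [-179.16, 179.16], [-48.56, 103.87], [-65.8, 70.77], [-126.05, 130.52], [-82.76, 87.17], [-180, 180]. Speed limits (degrees/s): [127.2, 127.2, 147.25, 180, 180, 180].

## Interface

Orientations are given as [roll, pitch, yaw] about the fixed x, y, z axes, in that order (R = Rz(yaw) Ry(pitch) Rx(roll)).
In Python, from workcell import * gives the robot as it stands.
- The arm moves only by the tool servo_tool, never from a script. Its argument "moves" is a list of rows, each a list of 4 numbers: the shift along the world's x, y, z in parts of the range, where 1.0 means 75 cm, then the turn about the world's z in a scale on which 1.0 is 4 rad. A call has 1 to 20 rows; each row is the pose to reach, as a shift and turn from the pose commanded when the call began; what a row does not reach only later rows make up. A row lasts 1/12 s, in which the tool goes at most 41.7 mm and 7.16 degrees, less where a joint would pass 70% of its speed; a pose out of reach is approached as far as the arm can. Shift and turn numbers lie between -1 and 1, and a call with a number outside is refused. A call with a gripper value outside its range is refused whole. "claw" is the closure, from 0 (fully open) to 1 (shut), set as the call begins (left out, the last holds). The fingers move at their own pace and stop on an object; "force" is the grip in N (left out, the last holds). Time passes only in rows, so rows that repeat a pose let the fingers close. It gives the time, the measured TCP pose, the force, the opening and the grip force at its end, in the units of the state.
- get_obs(): the state, without advancing time (a new reading comes with each control period).
- camera(name): name is "scene" or "top" or "wrist"; returns the picture (400x640x3 uint8, red, green, blue); there is no depth.
- get_calibration(name): a dict with "fx", "fy", "cx", "cy" (pixels), "rvec" (rotation vector, rad) and "tvec" (3), from world to camera coordinates, as OpenCV has them; the wrist camera has in their place "tool_from_camera" (4x4, takes a point from camera to tool coordinates, whose origin is the TCP and whose axes are the flange's). Camera axes: x right, y down, z forward; pixel columns grow to the right and rows downward; lengths in m; the calibration is good to about 2 mm. A picture is of the moment at which its call begins: read the wrist's pose just before it. get_calibration takes no time and is no camera call.
- job_done(): hands the job in; it is judged then, once.
The state is a dict: "time": time; "q": joint angles; "qd": joint speeds; "joint_efforts": joint torques, N m; "ee_pos": TCP position; "tcp_rot": TCP orientation; "wrist_force": force on the tool from outside, world axes, zero at the start; "torque": the same for the moment, N m; "opening": finger opening in m; "grasp_force": force on a finger pad.
Only numpy, scipy, OpenCV 4.12 (cv2) and the standard library are available. Lean on these libraries where they do the work, as an engineer would, in place of code of your own. Each camera call takes 0.05 s, during which the arm holds its last target. There are 200 camera calls.

## Working session

There is one attempt and no reset: what is moved stays moved. The work goes in short steps, Python scripts to look and compute and a tool call to move; the robot and the scene stay as the last step left them, time stands still between calls to the robot, and variables do not carry over. Pictures are saved under pics/ and viewed, at most 14 in all, crops included, and the job is handed in when it is done.

Besides the shell and the picture viewer there is one more tool, called as a command line: name --pt "numbers of a row" for each row, then --argument value for the rest. servo_tool: Moves the arm, as the interface text tells. Its arguments: {"type":"object","properties":{"moves":{"type":"array","items":{"type":"array","items":{"type":"number"}}},"claw":{"type":"number"},"force":{"type":"number"}},"required":["moves"]}

```bash
ls; mkdir -p pics; python3 - <<'E'
from workcell import *
import cv2,numpy as np
print(get_obs())
for n in("scene","top"):
    cv2.imwrite(f"pics/{n}0.png",camera(n)[:,:,::-1]); print(n,get_calibration(n))
print(get_calibration("wrist"))
E
```

```text
pics
{'time': 0.0, 'q': array([ 7.45989188e+01,  5.01202396e+00,  1.00337737e+01,  9.50981599e+01,
       -2.10804486e-03,  8.99997805e+01]), 'qd': array([ 0.02050941,  0.00510604, -0.03472968, -0.01627876,  0.12398055,
       -0.01201443]), 'joint_efforts': array([-8.79950312e-04, -5.20386815e+01,  4.64806473e+01,  1.61459885e-02,
       -5.42958514e-05,  1.84361556e-05]), 'ee_pos': array([0.14601704, 0.53003297, 0.2305681 ]), 'tcp_rot': array([-1.79923590e+02,  2.10775024e-03,  1.64599141e+02]), 'wrist_force': array([-0.07522364, -0.49778325, -0.05477598]), 'torque': array([-0.02636222,  0.01288472,  0.00678239]), 'grasp_force': 0.0, 'opening': 0.085635150634875}
scene {'fx': 450.4670381524308, 'fy': 450.4670381524308, 'cx': 313.7171579376896, 'cy': 194.48125108295272, 'rvec': array([ 2.06744147, -1.20383362,  0.49955416]), 'tvec': array([-0.21604411,  0.36949484,  0.9444795 ])}
top {'fx': 402.91765704019355, 'fy': 402.91765704019355, 'cx': 328.351053292318, 'cy': 202.53749415982276, 'rvec': array([ 2.16283779, -2.04453495,  0.22337852]), 'tvec': array([0.02675187, 0.49544311, 1.03593891])}
{'fx': 340.10342616456336, 'fy': 340.10342616456336, 'cx': 318.06833084664123, 'cy': 197.48542456467564, 'tool_from_camera': array([[ 7.51938892e-04, -9.57720306e-01, -2.87699929e-01,
         7.41543852e-02],
       [ 9.99999717e-01,  7.29346841e-04,  1.85708766e-04,
         4.39739586e-04],
       [ 3.19759782e-05, -2.87699987e-01,  9.57720584e-01,
        -1.42903758e-01],
       [ 0.00000000e+00,  0.00000000e+00,  0.00000000e+00,
         1.00000000e+00]])}
```

View pics/scene0.png

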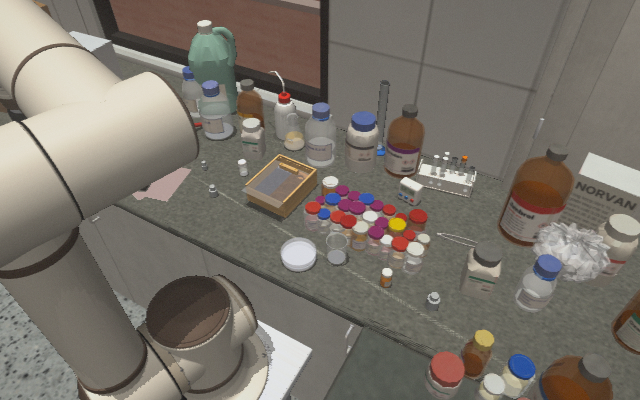

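View pics/top0.png

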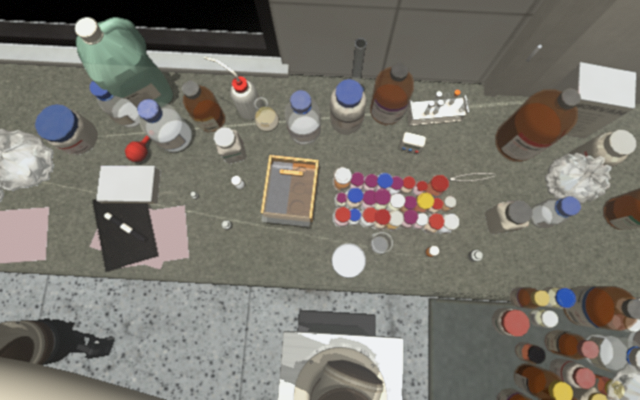

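```bash
cat > h.py <<'E'
import cv2,numpy as np
from scipy.spatial.transform import Rotation as R
from workcell import *
def ray(n,uv,pose=None):
    c=get_calibration(n); d=np.array([(uv[0]-c['cx'])/c['fx'],(uv[1]-c['cy'])/c['fy'],1])
    if n=='wrist':
        T=c['tool_from_camera']; p,rot=pose; Rt=R.from_euler('xyz',rot,degrees=True).as_matrix()
        return Rt@T[:3,3]+p, Rt@T[:3,:3]@d
    M=cv2.Rodrigues(c['rvec'])[0]; return -M.T@c['tvec'],M.T@d
def px(n,uv,z,pose=None):
    o,d=ray(n,uv,pose); return (o+d*(z-o[2])/d[2])
def proj(n,P,pose=None):
    c=get_calibration(n); P=np.atleast_2d(P)
    if n=='wrist':
        T=c['tool_from_camera']; p,rot=pose; Rt=R.from_euler('xyz',rot,degrees=True).as_matrix()
        Q=((P-p)@Rt-T[:3,3])@T[:3,:3]
    else: Q=P@cv2.Rodrigues(c['rvec'])[0].T+c['tvec']
    return np.c_[c['fx']*Q[:,0]/Q[:,2]+c['cx'],c['fy']*Q[:,1]/Q[:,2]+c['cy']]
def crop(im,x0,y0,x1,y1,s,f,step=10):
    o=cv2.resize(im[y0:y1,x0:x1],None,fx=s,fy=s,interpolation=cv2.INTER_CUBIC)
    for x in range(-(-x0//step)*step,x1,step):
        cv2.line(o,(int((x-x0)*s),0),(int((x-x0)*s),6),(0,255,255),1); cv2.putText(o,str(x),(int((x-x0)*s),18),0,.35,(0,255,255),1)
    for y in range(-(-y0//step)*step,y1,step):
        cv2.line(o,(0,int((y-y0)*s)),(6,int((y-y0)*s)),(0,255,255),1); cv2.putText(o,str(y),(8,int((y-y0)*s)+4),0,.35,(0,255,255),1)
    cv2.imwrite(f,o)
E
python3 - <<'E'
from h import *
im=cv2.imread('pics/top0.png')
crop(im,180,145,340,245,5,'pics/a.png'); crop(im,365,160,515,270,5,'pics/b.png')
for uv,z in [((194,195),.03),((226,224),.037),((476,255),.046),((237,182),.05),((433,251),.05),((473,177),.005),((291,191),.06),((381,243),.07)]: print(uv,px('top',uv,z).round(3))
E
```

```text
(194, 195) [0.499 0.428 0.03 ]
(226, 224) [0.422 0.329 0.037]
(476, 255) [ 0.375 -0.344  0.046]
(237, 182) [0.538 0.308 0.05 ]
(433, 251) [ 0.379 -0.229  0.05 ]
(473, 177) [ 0.602 -0.355  0.005]
(291, 191) [0.518 0.157 0.06 ]
(381, 243) [ 0.39  -0.089  0.07 ]
```

View pics/a.png

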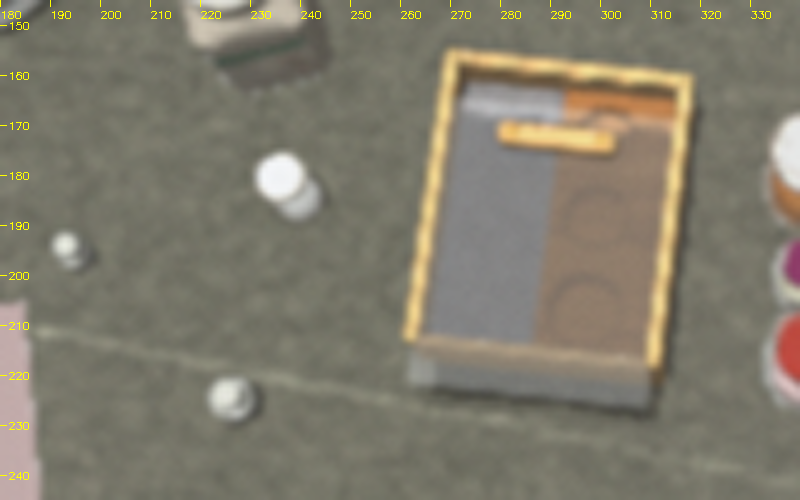

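View pics/b.png

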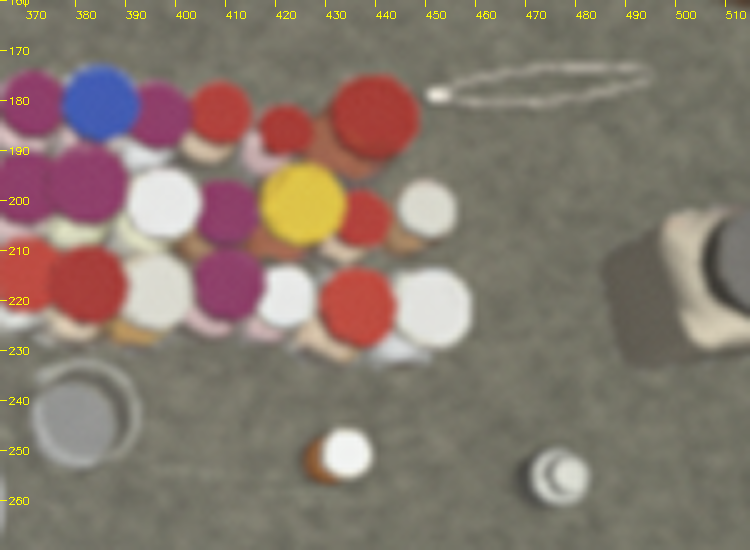

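```bash
python3 - <<'E'
from h import *
for n,uv,z in [('FL',(269.3,155.2),.063),('FR',(318.4,160.5),.063),('NL',(260.8,212.7),.063),('NR',(311.2,219),.063),('gL',(279.5,172),.0745),('gR',(303,174.5),.0745),
 ('small',(193.2,193.8),.03),('med',(225.5,223.5),.037),('large',(478,254.8),.046),('vL',(236,180),.051),('vR',(434.2,250.5),.051),('twJ',(449.5,178.7),.007),('twT',(494.5,175.3),.001)]: print(n,px('top',uv,z).round(4))
E
```

```text
FL [0.6152 0.2242 0.063 ]
FR [0.6076 0.0883 0.063 ]
NL [0.4533 0.2327 0.063 ]
NR [0.4439 0.0974 0.063 ]
gL [0.5654 0.1906 0.0745]
gR [0.562  0.1268 0.0745]
small [0.5021 0.4311 0.03  ]
med [0.4229 0.3304 0.037 ]
large [ 0.3756 -0.3493  0.046 ]
vL [0.5428 0.3113 0.051 ]
vR [ 0.3799 -0.2321  0.051 ]
twJ [ 0.5928 -0.2872  0.007 ]
twT [ 0.6121 -0.4186  0.001 ]
```

Units first: shifts go in shares of 75 cm and turns go in shares of 4 rad. So 41.8 cm / 75 = 0.5573, -37.1 cm / 75 = -0.4947, -1.354 rad / 4 = -0.3385.

servo_tool --pt "0.5573 -0.4947 -0.08 -0.3385" --pt "0.5573 -0.4947 -0.08 -0.3385" --pt "0.5573 -0.4947 -0.08 -0.3385" --pt "0.5573 -0.4947 -0.08 -0.3385" --pt "0.5573 -0.4947 -0.08 -0.3385" --pt "0.5573 -0.4947 -0.08 -0.3385" --pt "0.5573 -0.4947 -0.08 -0.3385" --pt "0.5573 -0.4947 -0.08 -0.3385" --pt "0.5573 -0.4947 -0.08 -0.3385" --pt "0.5573 -0.4947 -0.08 -0.3385" --pt "0.5573 -0.4947 -0.08 -0.3385" --pt "0.5573 -0.4947 -0.08 -0.3385" --pt "0.5573 -0.4947 -0.08 -0.3385" --pt "0.5573 -0.4947 -0.08 -0.3385" --pt "0.5573 -0.4947 -0.08 -0.3385" --pt "0.5573 -0.4947 -0.08 -0.3385" --pt "0.5573 -0.4947 -0.08 -0.3385" --claw 0.3 --force 30

```text
time: 1.52
ee_pos: [0.5636, 0.1595, 0.171]
tcp_rot: [-179.9, 0.0, 87.0]
wrist_force: [-0.5, 0.2, -0.3]
opening: 0.06
grasp_force: 0.0
```

```bash
python3 - <<'E'
from h import *
o=get_obs(); print(o['time'],o['ee_pos'],o['tcp_rot'],o['q'],o['opening'])
im=camera('wrist')[:,:,::-1].copy(); cv2.imwrite('pics/w1.png',im)
crop(im,0,0,640,400,1.25,'pics/w1c.png',20)
a=np.radians(87);C=np.array([.530,.1607,0]);Rz=R.from_euler('z',a).as_matrix()
P=[[.032,-.034,.0745],[-.032,-.034,.0745],[.068,-.082,.063],[-.068,-.082,.063],[-.022,-.053,.032],[-.022,-.005,.032]]
print(proj('wrist',np.array(P)@Rz.T+C,(o['ee_pos'],o['tcp_rot'])).round())
E
```

```text
1.5167 [0.563622   0.15945594 0.17102219] [-1.79949993e+02  2.21195131e-03  8.70142755e+01] [1.57900808e+01 9.13249048e+00 7.96779697e+00 8.88833647e+01
 1.40014139e-02 1.08775800e+02] 0.06004530638364295
[[320. 158.]
 [320. 241.]
 [387. 105.]
 [377. 275.]
 [341. 210.]
 [286. 210.]]
```

View pics/w1c.png

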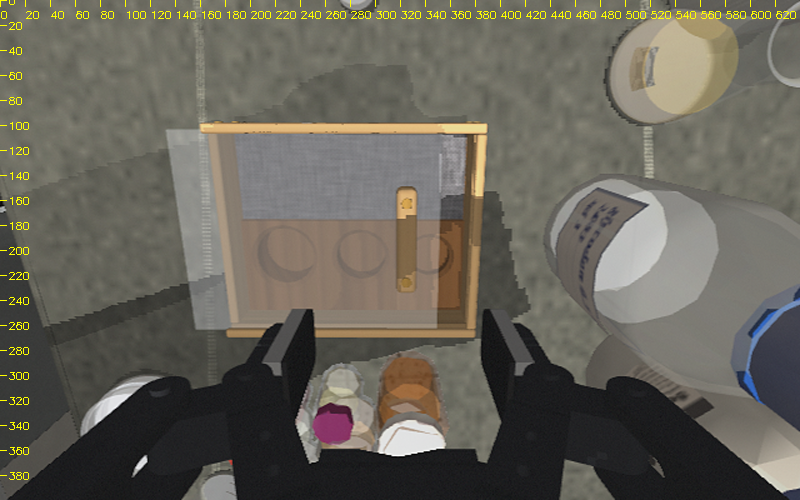

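```bash
python3 - <<'E'
from h import *
o=get_obs();ps=(o['ee_pos'],o['tcp_rot'])
for n,uv,z in [('FL',(487,123),.063),('FR',(475,336),.063),('NL',(200,123),.063),('NR',(227,336),.063),('gL',(406,187),.0745),('gR',(406,293),.0745)]: print(n,px('wrist',np.array(uv)/1.25-.1,z,ps).round(4))
E
```

```text
FL [0.6169 0.2291 0.063 ]
FR [0.6104 0.0946 0.063 ]
NL [0.4543 0.2373 0.063 ]
NR [0.4473 0.1029 0.063 ]
gL [0.5693 0.1969 0.0745]
gR [0.5664 0.1323 0.0745]
```

Scaled: -10.8 cm / 75 = -0.144, 0.45 cm / 75 = 0.006.

servo_tool --pt "0.006 0.0047 0 0" --pt "0.006 0.0047 -0.04 0" --pt "0.006 0.0047 -0.08 0" --pt "0.006 0.0047 -0.1067 0" --pt "0.006 0.0047 -0.12 0" --pt "0.006 0.0047 -0.1333 0" --pt "0.006 0.0047 -0.144 0" --pt "0.006 0.0047 -0.144 0" --claw 0.6

```text
time: 2.23
ee_pos: [0.5682, 0.1631, 0.0625]
tcp_rot: [-180.0, 0.0, 87.1]
wrist_force: [0.1, -0.1, -0.0]
opening: 0.0341
grasp_force: 0.0
```

servo_tool --pt "0 0 0 0" --pt "0 0 0 0" --pt "0 0 0 0" --pt "0 0 0 0" --pt "0 0 0 0" --pt "0 0 0 0" --claw 1 --force 40

```text
time: 2.73
ee_pos: [0.5692, 0.163, 0.0646]
tcp_rot: [179.9, -0.0, 87.0]
wrist_force: [-0.1, 0.6, 5.8]
opening: 0.0102
grasp_force: 43.7
```

Scaled: -12.8 cm / 75 = -0.1707, -12.5 cm / 75 = -0.1667.

servo_tool --pt "0 0 0.0027 0" --pt "-0.0133 0.0007 0.0027 0" --pt "-0.04 0.0021 0.0027 0" --pt "-0.0667 0.0035 0.0027 0" --pt "-0.0933 0.0049 0.0027 0" --pt "-0.12 0.0063 0.0027 0" --pt "-0.1467 0.0077 0.0027 0" --pt "-0.16 0.0084 0.0027 0" --pt "-0.1667 0.0087 0.0027 0" --pt "-0.1707 0.0089 0.0027 0" --pt "-0.1707 0.0089 0.0027 0"

```text
time: 3.65
ee_pos: [0.4408, 0.1697, 0.0648]
tcp_rot: [180.0, -0.0, 87.0]
wrist_force: [2.6, 4.5, -8.6]
opening: 0.0109
grasp_force: 41.8
```

servo_tool --pt "-0.002 0.0001 0 0" --pt "-0.004 0.0002 0 0" --pt "-0.006 0.0003 0 0" --pt "-0.006 0.0003 0 0"

```text
time: 3.98
ee_pos: [0.4403, 0.1698, 0.065]
tcp_rot: [179.5, -0.0, 87.0]
wrist_force: [24.6, 2.4, -21.9]
opening: 0.0109
grasp_force: 40.4
```

Scaled: 0.45 cm / 75 = 0.006.

servo_tool --pt "0.006 0 0 0" --pt "0.006 0 0 0" --pt "0.006 0 0 0" --pt "0.006 0 0 0" --claw 0.6

```text
time: 4.32
ee_pos: [0.4406, 0.1695, 0.0655]
tcp_rot: [-180.0, 0.0, 87.0]
wrist_force: [0.3, -0.1, -0.1]
opening: 0.0342
grasp_force: 0.0
```

Scaled: -51.9 cm / 75 = -0.692, 10 cm / 75 = 0.1333, 1.571 rad / 4 = 0.3928.

servo_tool --pt "0 0 0.0533 0" --pt "0 0 0.1067 0" --pt "0 -0.0267 0.1333 0" --pt "-0.0853 -0.692 0.1333 0.3928" --pt "-0.0853 -0.692 0.1333 0.3928" --pt "-0.0853 -0.692 0.1333 0.3928" --pt "-0.0853 -0.692 0.1333 0.3928" --pt "-0.0853 -0.692 0.1333 0.3928" --pt "-0.0853 -0.692 0.1333 0.3928" --pt "-0.0853 -0.692 0.1333 0.3928" --pt "-0.0853 -0.692 0.1333 0.3928" --pt "-0.0853 -0.692 0.1333 0.3928" --pt "-0.0853 -0.692 0.1333 0.3928" --pt "-0.0853 -0.692 0.1333 0.3928" --pt "-0.0853 -0.692 0.1333 0.3928" --pt "-0.0853 -0.692 0.1333 0.3928" --pt "-0.0853 -0.692 0.1333 0.3928" --pt "-0.0853 -0.692 0.1333 0.3928" --pt "-0.0853 -0.692 0.1333 0.3928"

```text
time: 5.9
ee_pos: [0.3757, -0.3511, 0.165]
tcp_rot: [180.0, -0.0, 177.0]
wrist_force: [-0.1, 0.9, 0.6]
opening: 0.034
grasp_force: 0.0
```

```bash
python3 - <<'E'
from h import *
o=get_obs(); print(o['time'],o['ee_pos'],o['tcp_rot'],o['q'],o['opening'])
im=camera('wrist')[:,:,::-1].copy(); cv2.imwrite('pics/w2.png',im)
crop(im,160,60,480,300,2.5,'pics/w2c.png',20)
print(proj('wrist',np.array([[.3756,-.3493,.046]]),(o['ee_pos'],o['tcp_rot'])).round())
E
```

```text
5.9 [ 0.37566274 -0.35109188  0.16495637] [ 1.79978837e+02 -4.43644307e-02  1.77039448e+02] [-4.30567585e+01 -7.25279809e-01 -3.14218319e+00  8.76306643e+01
 -1.23850871e-02 -4.00961933e+01] 0.033950009302234525
[[319. 192.]]
```

View pics/w2c.png

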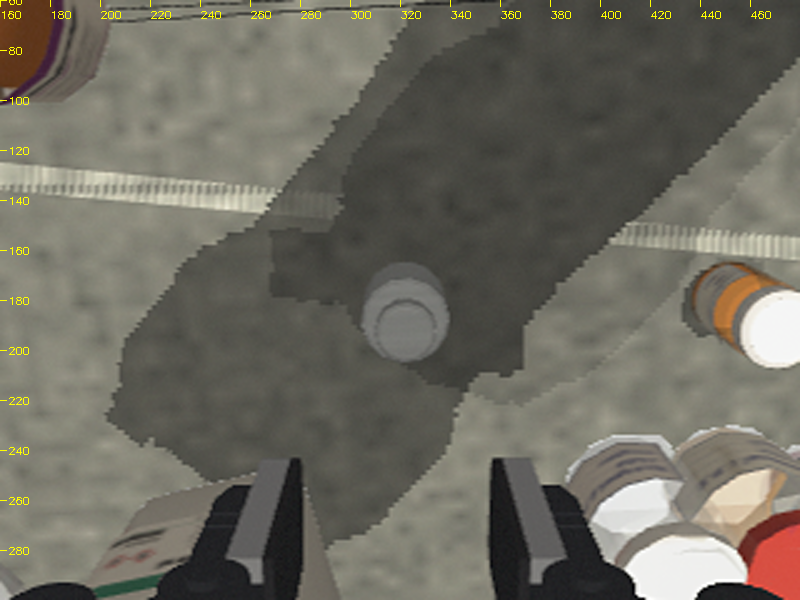

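```bash
python3 - <<'E'
from h import *
o=get_obs();ps=(o['ee_pos'],o['tcp_rot'])
print(px('wrist',(321.8,190.2),.046,ps), px('wrist',(322,187.5),.032,ps))
E
```

```text
[ 0.37472879 -0.34598598  0.046     ] [ 0.37626276 -0.34574176  0.032     ]
```

Scaled: -12.9 cm / 75 = -0.172, -12 cm / 75 = -0.16.

servo_tool --pt "0 0.0067 -0.04 0" --pt "0 0.0067 -0.08 0" --pt "0 0.0067 -0.12 0" --pt "0 0.0067 -0.1467 0" --pt "0 0.0067 -0.16 0" --pt "0 0.0067 -0.172 0" --pt "0 0.0067 -0.172 0"

```text
time: 6.53
ee_pos: [0.3765, -0.3434, 0.0356]
tcp_rot: [180.0, -0.0, 177.0]
wrist_force: [-0.2, -0.3, -0.2]
opening: 0.0342
grasp_force: 0.0
```

servo_tool --pt "0 0 0 0" --pt "0 0 0 0" --pt "0 0 0 0" --pt "0 0 0 0" --pt "0 0 0 0" --pt "0 0 0 0" --claw 1 --force 40

```text
time: 7.03
ee_pos: [0.3772, -0.3449, 0.0375]
tcp_rot: [-179.9, 0.1, 177.0]
wrist_force: [-0.4, 0.9, 6.4]
opening: 0.0172
grasp_force: 39.6
```

servo_tool --pt "0 0 0.0133 0" --pt "0 0 0.0533 0" --pt "0 0 0.1067 0" --pt "0 0 0.16 0" --pt "0 0 0.16 0"

```text
time: 7.45
ee_pos: [0.3784, -0.3461, 0.1648]
tcp_rot: [-179.6, 0.5, 177.0]
wrist_force: [0.7, -1.8, -1.4]
opening: 0.0172
grasp_force: 39.4
```

Scaled: 49 cm / 75 = 0.6533, 10.6 cm / 75 = 0.1413.

servo_tool --pt "0.1413 0.6533 0 0" --pt "0.1413 0.6533 0 0" --pt "0.1413 0.6533 0 0" --pt "0.1413 0.6533 0 0" --pt "0.1413 0.6533 0 0" --pt "0.1413 0.6533 0 0" --pt "0.1413 0.6533 0 0" --pt "0.1413 0.6533 0 0" --pt "0.1413 0.6533 0 0" --pt "0.1413 0.6533 0 0" --pt "0.1413 0.6533 0 0" --pt "0.1413 0.6533 0 0" --pt "0.1413 0.6533 0 0" --pt "0.1413 0.6533 0 0" --pt "0.1413 0.6533 0 0" --pt "0.1413 0.6533 0 0"

```text
time: 8.78
ee_pos: [0.4824, 0.1447, 0.1564]
tcp_rot: [-180.0, -0.0, 177.0]
wrist_force: [0.3, -0.3, -2.3]
opening: 0.0174
grasp_force: 39.8
```

```bash
python3 - <<'E'
from h import *
o=get_obs(); print(o['time'],o['ee_pos'],o['tcp_rot'],o['opening'])
np.save('w3.npy',np.r_[o['ee_pos'],o['tcp_rot']])
im=camera('wrist')[:,:,::-1].copy(); cv2.imwrite('pics/w3.png',im)
crop(im,160,100,480,340,2.5,'pics/w3c.png',20)
E
```

```text
8.7833 [0.48242268 0.14467357 0.15640141] [-1.79979783e+02 -8.21344439e-03  1.76970979e+02] 0.01740897004622408
```

View pics/w3c.png

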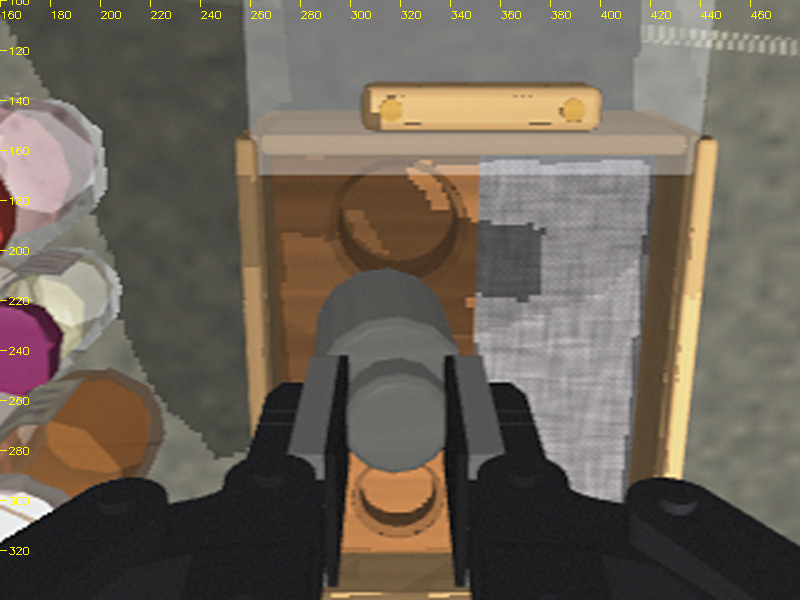

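```bash
python3 - <<'E'
from h import *
a=np.load('w3.npy');ps=(a[:3],a[3:])
f=lambda u,v:(160+u/2.5-.3,100+v/2.5-.3)
for n,uv,z in [('well',f(399,222),.032),('grip',f(481,104),.0745),('wallL',f(238,140),.063),('wallR',f(717,140),.063),('smallwell',f(397,493),.032),('knob',f(397,415),.1564+.01)]: print(n,px('wrist',uv,z,ps).round(4))
c=get_calibration('wrist')
E
```

```text
well [0.4811 0.1464 0.032 ]
grip [0.4386 0.17   0.0745]
wallL [0.4466 0.1029 0.063 ]
wallR [0.4536 0.2368 0.063 ]
smallwell [0.582  0.1405 0.032 ]
knob [0.4793 0.1457 0.1664]
```

Scaled: -11.2 cm / 75 = -0.1493, 0.15 cm / 75 = 0.002.

servo_tool --pt "0.002 0.0007 0 0" --pt "0.002 0.0007 -0.04 0" --pt "0.002 0.0007 -0.08 0" --pt "0.002 0.0007 -0.1067 0" --pt "0.002 0.0007 -0.1267 0" --pt "0.002 0.0007 -0.14 0" --pt "0.002 0.0007 -0.1493 0" --pt "0.002 0.0007 -0.1493 0"

```text
time: 9.5
ee_pos: [0.4839, 0.1456, 0.0437]
tcp_rot: [-180.0, -0.0, 177.0]
wrist_force: [-0.4, -0.8, -1.1]
opening: 0.0171
grasp_force: 39.8
```

Scaled: -0.3 cm / 75 = -0.004, -0.2 cm / 75 = -0.0027.

servo_tool --pt "0 0 -0.0013 0" --pt "0 0 -0.0027 0" --pt "0 0 -0.004 0" --pt "0 0 -0.004 0"

```text
time: 9.83
ee_pos: [0.485, 0.1463, 0.0427]
tcp_rot: [180.0, 0.1, 177.0]
wrist_force: [-0.0, -1.9, 4.2]
opening: 0.0171
grasp_force: 40.2
```

servo_tool --pt "0 0 0.0013 0" --pt "0 0 0.0013 0" --pt "0 0 0.0013 0" --pt "0 0 0.0013 0" --claw 0.68

```text
time: 10.17
ee_pos: [0.4841, 0.1462, 0.0424]
tcp_rot: [180.0, 0.0, 177.0]
wrist_force: [-0.4, 0.3, -0.5]
opening: 0.0273
grasp_force: 0.0
```

Scaled: 11 cm / 75 = 0.1467, 7 cm / 75 = 0.0933.

servo_tool --pt "0 0 0.0133 0" --pt "0 0 0.04 0" --pt "0 0 0.0933 0" --pt "0 0 0.1467 0" --pt "0 0 0.1467 0"

```text
time: 10.58
ee_pos: [0.4865, 0.1469, 0.1608]
tcp_rot: [179.8, 0.6, 177.0]
wrist_force: [0.4, 0.9, -0.1]
opening: 0.0271
grasp_force: 0.0
```

```bash
python3 - <<'E'
from h import *
o=get_obs(); print(o['time'],o['ee_pos'],o['tcp_rot'],o['opening'])
im=camera('wrist')[:,:,::-1].copy(); cv2.imwrite('pics/w4.png',im)
print(proj('wrist',np.array([[.483,.1453,.051]]),(o['ee_pos'],o['tcp_rot'])).round())
crop(im,220,120,420,270,3,'pics/w4c.png',20)
E
```

```text
10.5833 [0.4864622  0.146905   0.16082359] [179.79917984   0.55243624 177.03383197] 0.027098794603222776
[[314. 190.]]
```

View pics/w4c.png

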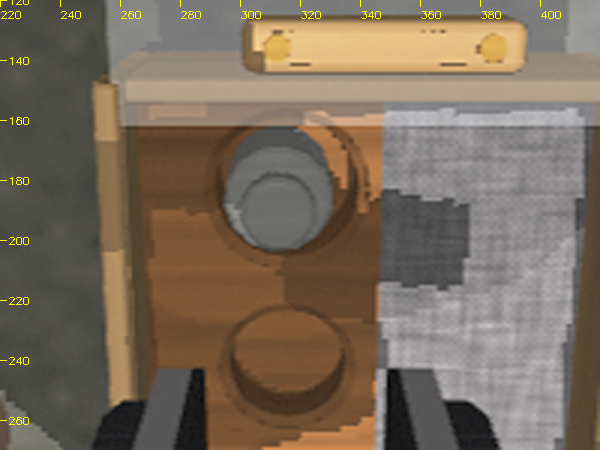

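servo_tool --pt "-0.0267 0.3187 0.0133 0" --pt "-0.0267 0.3187 0.0133 0" --pt "-0.0267 0.3187 0.0133 0" --pt "-0.0267 0.3187 0.0133 0" --pt "-0.0267 0.3187 0.0133 0" --pt "-0.0267 0.3187 0.0133 0" --pt "-0.0267 0.3187 0.0133 0" --pt "-0.0267 0.3187 0.0133 0" --pt "-0.0267 0.3187 0.0133 0" --pt "-0.0267 0.3187 0.0133 0"

```text
time: 11.47
ee_pos: [0.4641, 0.3841, 0.1622]
tcp_rot: [-180.0, -0.0, 177.0]
wrist_force: [-0.0, -0.0, -0.1]
opening: 0.0278
grasp_force: 0.0
```

```bash
python3 - <<'E'
from h import *
o=get_obs(); print(o['time'],o['ee_pos'],o['tcp_rot'],o['opening'])
np.save('w5.npy',np.r_[o['ee_pos'],o['tcp_rot']])
im=camera('wrist')[:,:,::-1].copy(); cv2.imwrite('pics/w5.png',im)
p=proj('wrist',np.array([[.504,.435,.03],[.425,.334,.037]]),(o['ee_pos'],o['tcp_rot'])).round().astype(int);print(p)
cs=[]
for i,(u,v) in enumerate(p):
    crop(im,u-30,v-35,u+30,v+35,6,f'pics/t{i}.png',10); cs.append(cv2.imread(f'pics/t{i}.png'))
h=min(c.shape[0] for c in cs)
cv2.imwrite('pics/w5c.png',np.hstack([c[:h] for c in cs]))
E
```

```text
11.4667 [0.46414689 0.38414009 0.16216487] [-1.79968316e+02 -1.88543554e-02  1.76980283e+02] 0.027775626396500382
[[378 229]
 [251 145]]
```

View pics/w5c.png

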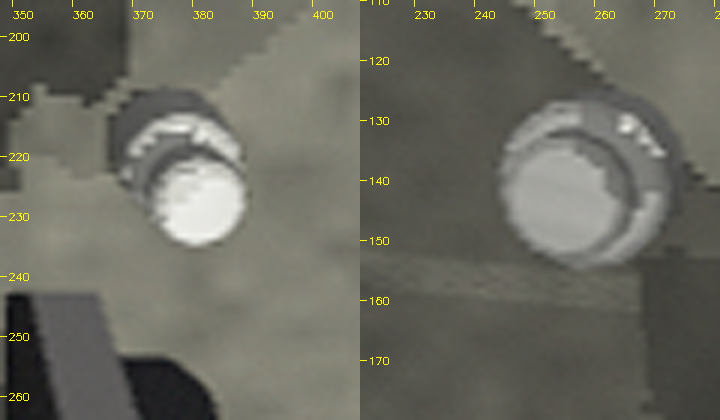

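```bash
python3 - <<'E'
from h import *
a=np.load('w5.npy');ps=(a[:3],a[3:])
print(px('wrist',(380.9,227.1),.03,ps),px('wrist',(254.3,142.4),.037,ps))
E
```

```text
[0.50229774 0.43729809 0.03      ] [0.42294264 0.33675862 0.037     ]
```

Scaled: -13.9 cm / 75 = -0.1853, -13.2 cm / 75 = -0.176.

servo_tool --pt "0.0533 0.0693 0 0" --pt "0.0533 0.0693 -0.0267 0" --pt "0.0533 0.0693 -0.0667 0" --pt "0.0533 0.0693 -0.1067 0" --pt "0.0533 0.0693 -0.14 0" --pt "0.0533 0.0693 -0.16 0" --pt "0.0533 0.0693 -0.176 0" --pt "0.0533 0.0693 -0.1853 0" --pt "0.0533 0.0693 -0.1853 0"

```text
time: 12.27
ee_pos: [0.5039, 0.4362, 0.0223]
tcp_rot: [-179.9, -0.1, 177.0]
wrist_force: [0.4, 0.1, 0.2]
opening: 0.0272
grasp_force: 0.0
```

servo_tool --pt "0 0 0 0" --pt "0 0 0 0" --pt "0 0 0 0" --pt "0 0 0 0" --pt "0 0 0 0" --claw 1 --force 35

```text
time: 12.68
ee_pos: [0.5045, 0.4376, 0.0245]
tcp_rot: [179.9, 0.1, 177.0]
wrist_force: [-0.1, -0.3, 3.7]
opening: 0.0111
grasp_force: 34.6
```

Scaled: 12 cm / 75 = 0.16, 8 cm / 75 = 0.1067.

servo_tool --pt "0 0 0.0133 0" --pt "0 0 0.0533 0" --pt "0 0 0.1067 0" --pt "0 0 0.16 0" --pt "0 0 0.16 0" --pt "0 0 0.16 0"

```text
time: 13.18
ee_pos: [0.5051, 0.4381, 0.1473]
tcp_rot: [179.8, 0.2, 177.0]
wrist_force: [-0.3, -0.6, -0.8]
opening: 0.0111
grasp_force: 34.2
```

```bash
python3 - <<'E'
from h import *
for z in(.1,.13,.16): print(z,px('top',(302,101),z).round(3),px('scene',(321,109),z).round(3))
print(px('scene',(320,164),0).round(3),px('top',(304,138),0).round(3)); o=get_obs();print(o['ee_pos'],o['time'])
E
```

```text
0.1 [0.763 0.142 0.1  ] [0.84  0.204 0.1  ]
0.13 [0.749 0.139 0.13 ] [0.8   0.182 0.13 ]
0.16 [0.734 0.136 0.16 ] [0.759 0.159 0.16 ]
[0.699 0.129 0.   ] [0.695 0.138 0.   ]
[0.50510068 0.43813016 0.14732962] 13.1833
```

Scaled: -29.7 cm / 75 = -0.396, 8 cm / 75 = 0.1067.

servo_tool --pt "0.1067 -0.396 0.0133 0" --pt "0.1067 -0.396 0.0133 0" --pt "0.1067 -0.396 0.0133 0" --pt "0.1067 -0.396 0.0133 0" --pt "0.1067 -0.396 0.0133 0" --pt "0.1067 -0.396 0.0133 0" --pt "0.1067 -0.396 0.0133 0" --pt "0.1067 -0.396 0.0133 0" --pt "0.1067 -0.396 0.0133 0" --pt "0.1067 -0.396 0.0133 0" --pt "0.1067 -0.396 0.0133 0" --pt "0.1067 -0.396 0.0133 0"

```text
time: 14.18
ee_pos: [0.5836, 0.1413, 0.1528]
tcp_rot: [-180.0, -0.0, 177.1]
wrist_force: [-0.3, -0.5, -0.1]
opening: 0.0111
grasp_force: 34.3
```

```bash
python3 - <<'E'
from h import *
o=get_obs(); print(o['time'],o['ee_pos'],o['tcp_rot'],o['opening'])
np.save('w6.npy',np.r_[o['ee_pos'],o['tcp_rot']])
im=camera('wrist')[:,:,::-1].copy(); cv2.imwrite('pics/w6.png',im)
crop(im,220,120,420,320,3,'pics/w6c.png',20)
E
```

```text
14.1833 [0.58359375 0.14126153 0.15278535] [-1.79998800e+02 -4.96032675e-02  1.77109582e+02] 0.011143985766588116
```

View pics/w6c.png

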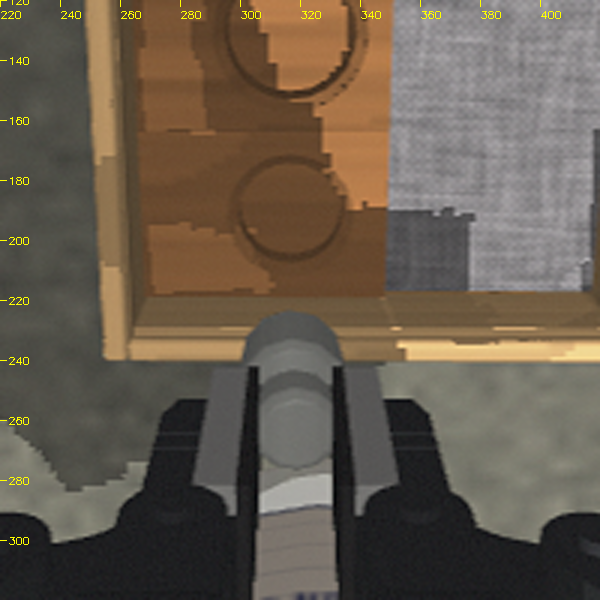

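```bash
python3 - <<'E'
from h import *
a=np.load('w6.npy');ps=(a[:3],a[3:])
print(px('wrist',(316.7,189.4),.032,ps),px('wrist',(318.4,263.7),.158,ps))
E
```

```text
[0.58185639 0.14091473 0.032     ] [0.58200761 0.14218086 0.158     ]
```

Scaled: -10.5 cm / 75 = -0.14, -0.12 cm / 75 = -0.0016.

servo_tool --pt "0 -0.0016 0 0" --pt "0 -0.0016 -0.04 0" --pt "0 -0.0016 -0.08 0" --pt "0 -0.0016 -0.1067 0" --pt "0 -0.0016 -0.124 0" --pt "0 -0.0016 -0.136 0" --pt "0 -0.0016 -0.14 0" --pt "0 -0.0016 -0.14 0"

```text
time: 14.9
ee_pos: [0.5841, 0.1392, 0.0484]
tcp_rot: [-180.0, 0.0, 177.1]
wrist_force: [-0.8, 0.1, -0.8]
opening: 0.0108
grasp_force: 34.3
```

Scaled: -0.3 cm / 75 = -0.004, -0.2 cm / 75 = -0.0027.

servo_tool --pt "0 0 -0.0013 0" --pt "0 0 -0.0027 0" --pt "0 0 -0.004 0" --pt "0 0 -0.004 0"

```text
time: 15.23
ee_pos: [0.5843, 0.139, 0.0458]
tcp_rot: [180.0, 0.0, 177.0]
wrist_force: [0.6, -0.5, -0.3]
opening: 0.0109
grasp_force: 34.3
```

servo_tool --pt "0 0 -0.0011 0" --pt "0 0 -0.002 0" --pt "0 0 -0.002 0"

```text
time: 15.48
ee_pos: [0.5849, 0.139, 0.0454]
tcp_rot: [180.0, 0.1, 177.0]
wrist_force: [-1.7, -1.4, 8.1]
opening: 0.0109
grasp_force: 35.2
```

servo_tool --pt "0 0 0.0013 0" --pt "0 0 0.0013 0" --pt "0 0 0.0013 0" --pt "0 0 0.0013 0" --pt "0 0 0.0067 0" --pt "0 0 0.0267 0" --pt "0 0 0.08 0" --pt "0 0 0.1333 0" --claw 0.75

```text
time: 16.15
ee_pos: [0.5828, 0.1387, 0.1434]
tcp_rot: [-179.9, -0.2, 177.0]
wrist_force: [0.5, 0.6, 1.2]
opening: 0.0211
grasp_force: 0.0
```

Scaled: 19.7 cm / 75 = 0.2627, -15.9 cm / 75 = -0.212.

servo_tool --pt "-0.212 0.2627 0 0" --pt "-0.212 0.2627 0 0" --pt "-0.212 0.2627 0 0" --pt "-0.212 0.2627 0 0" --pt "-0.212 0.2627 0 0" --pt "-0.212 0.2627 0 0" --pt "-0.212 0.2627 0 0" --pt "-0.212 0.2627 0 0" --pt "-0.212 0.2627 0 0" --pt "-0.212 0.2627 0 0" --claw 0.62

```text
time: 16.98
ee_pos: [0.4258, 0.3352, 0.1438]
tcp_rot: [-180.0, 0.0, 177.0]
wrist_force: [0.4, -0.5, -0.1]
opening: 0.032
grasp_force: 0.0
```

Scaled: -11.4 cm / 75 = -0.152, -10.9 cm / 75 = -0.1453.

servo_tool --pt "0 0 -0.04 0" --pt "0 0 -0.08 0" --pt "0 0 -0.1133 0" --pt "0 0 -0.1333 0" --pt "0 0 -0.1453 0" --pt "0 0 -0.152 0" --pt "0 0 -0.152 0"

```text
time: 17.57
ee_pos: [0.4255, 0.3351, 0.0293]
tcp_rot: [-180.0, -0.0, 177.0]
wrist_force: [0.5, -0.2, 1.1]
opening: 0.0324
grasp_force: 0.0
```

servo_tool --pt "0 0 0 0" --pt "0 0 0 0" --pt "0 0 0 0" --pt "0 0 0 0" --pt "0 0 0 0" --pt "0 0 0 0" --claw 1

```text
time: 18.07
ee_pos: [0.4258, 0.3364, 0.031]
tcp_rot: [179.9, 0.1, 177.0]
wrist_force: [0.2, -0.7, 5.8]
opening: 0.014
grasp_force: 34.8
```

Scaled: 12 cm / 75 = 0.16, 8 cm / 75 = 0.1067.

servo_tool --pt "0 0 0.0133 0" --pt "0 0 0.0533 0" --pt "0 0 0.1067 0" --pt "0 0 0.16 0" --pt "0 0 0.16 0" --pt "0 0 0.16 0" --pt "0 0 0.16 0"

```text
time: 18.65
ee_pos: [0.4249, 0.3359, 0.1498]
tcp_rot: [-180.0, -0.0, 177.0]
wrist_force: [-0.2, -0.4, -0.6]
opening: 0.0141
grasp_force: 34.3
```

Scaled: -19.3 cm / 75 = -0.2573, 11.1 cm / 75 = 0.148.

servo_tool --pt "0.148 -0.2573 0 0" --pt "0.148 -0.2573 0 0" --pt "0.148 -0.2573 0 0" --pt "0.148 -0.2573 0 0" --pt "0.148 -0.2573 0 0" --pt "0.148 -0.2573 0 0" --pt "0.148 -0.2573 0 0" --pt "0.148 -0.2573 0 0" --pt "0.148 -0.2573 0 0" --pt "0.148 -0.2573 0 0"

```text
time: 19.48
ee_pos: [0.5353, 0.1439, 0.1492]
tcp_rot: [-180.0, -0.1, 177.1]
wrist_force: [0.3, -0.4, -0.3]
opening: 0.0137
grasp_force: 34.4
```

Scaled: -10.3 cm / 75 = -0.1373, -10.1 cm / 75 = -0.1347.

servo_tool --pt "0 0 -0.04 0" --pt "0 0 -0.08 0" --pt "0 0 -0.1067 0" --pt "0 0 -0.124 0" --pt "0 0 -0.1347 0" --pt "0 0 -0.1373 0" --pt "0 0 -0.1373 0"

```text
time: 20.07
ee_pos: [0.5361, 0.1434, 0.0472]
tcp_rot: [180.0, 0.0, 177.1]
wrist_force: [-0.1, -0.1, -1.4]
opening: 0.0137
grasp_force: 34.4
```

Scaled: -0.3 cm / 75 = -0.004, -0.2 cm / 75 = -0.0027.

servo_tool --pt "0 0 -0.0013 0" --pt "0 0 -0.0027 0" --pt "0 0 -0.004 0" --pt "0 0 -0.004 0"

```text
time: 20.4
ee_pos: [0.5368, 0.1431, 0.0451]
tcp_rot: [180.0, 0.1, 177.0]
wrist_force: [0.3, 0.2, 3.6]
opening: 0.0141
grasp_force: 34.9
```

Scaled: 12 cm / 75 = 0.16, 10 cm / 75 = 0.1333.

servo_tool --pt "0 0 0.0013 0" --pt "0 0 0.0013 0" --pt "0 0 0.0013 0" --pt "0 0 0.0013 0" --pt "0 0 0.0067 0" --pt "0 0 0.0267 0" --pt "0 0 0.08 0" --pt "0 0 0.1333 0" --pt "0 0 0.16 0" --claw 0.72

```text
time: 21.15
ee_pos: [0.5369, 0.1432, 0.1688]
tcp_rot: [179.9, 0.2, 177.0]
wrist_force: [1.1, -0.1, 0.6]
opening: 0.0238
grasp_force: 0.0
```

Scaled: -49.2 cm / 75 = -0.656, 6.7 cm / 75 = 0.0893, -1.375 rad / 4 = -0.3438.

servo_tool --pt "0.0893 -0.656 0 -0.3438" --pt "0.0893 -0.656 0 -0.3438" --pt "0.0893 -0.656 0 -0.3438" --pt "0.0893 -0.656 0 -0.3438" --pt "0.0893 -0.656 0 -0.3438" --pt "0.0893 -0.656 0 -0.3438" --pt "0.0893 -0.656 0 -0.3438" --pt "0.0893 -0.656 0 -0.3438" --pt "0.0893 -0.656 0 -0.3438" --pt "0.0893 -0.656 0 -0.3438" --pt "0.0893 -0.656 0 -0.3438" --pt "0.0893 -0.656 0 -0.3438" --pt "0.0893 -0.656 0 -0.3438" --pt "0.0893 -0.656 0 -0.3438" --pt "0.0893 -0.656 0 -0.3438" --pt "0.0893 -0.656 0 -0.3438" --pt "0.0893 -0.656 0 -0.3438" --claw 0.5

```text
time: 22.57
ee_pos: [0.6033, -0.3478, 0.1645]
tcp_rot: [180.0, 0.0, 98.3]
wrist_force: [0.5, -0.5, 0.1]
opening: 0.0428
grasp_force: 0.0
```

```bash
python3 - <<'E'
from h import *
o=get_obs(); print(o['time'],o['ee_pos'],o['tcp_rot'],o['opening'])
np.save('w7.npy',np.r_[o['ee_pos'],o['tcp_rot']])
im=camera('wrist')[:,:,::-1].copy(); cv2.imwrite('pics/w7.png',im)
crop(im,190,50,450,290,2.5,'pics/w7c.png',20)
E
```

```text
22.5667 [ 0.60328626 -0.34780616  0.16453208] [1.79966900e+02 2.06771188e-02 9.83410460e+01] 0.042767269771883866
```

View pics/w7c.png

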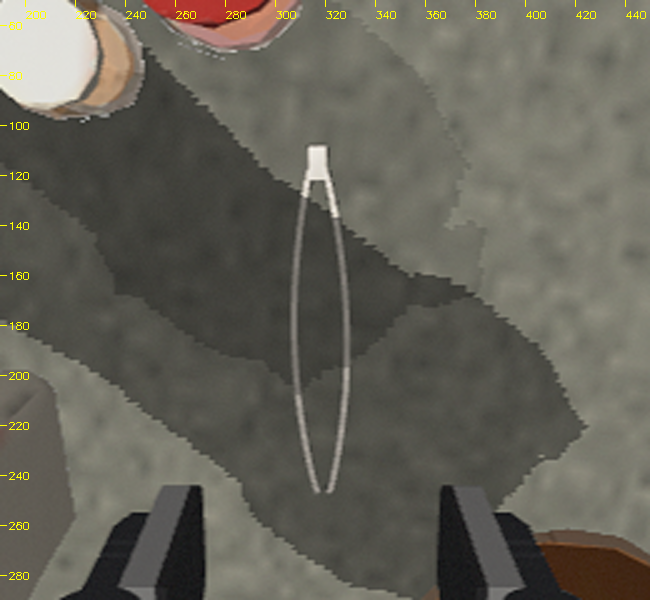

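```bash
python3 - <<'E'
from h import *
a=np.load('w7.npy');ps=(a[:3],a[3:])
f=lambda u,v:(190+u/2.5-.3,50+v/2.5-.3)
J=px('wrist',f(317.5,146),.008,ps);T=px('wrist',f(323.5,493),.003,ps);M=px('wrist',f(321,325),.005,ps)
print(J,T,M,(J+T)/2,np.linalg.norm((J-T)[:2]),np.degrees(np.arctan2(*(T-J)[1::-1])))
E
```

```text
[ 0.59239905 -0.28517813  0.008     ] [ 0.61372033 -0.41489377  0.003     ] [ 0.60283461 -0.34776613  0.005     ] [ 0.60305969 -0.35003595  0.0055    ] 0.1314562439158811 -80.66579503561027
```

Scaled: -16.35 cm / 75 = -0.218, -10.5 cm / 75 = -0.14, 0.017 rad / 4 = 0.0043.

servo_tool --pt "0 -0.004 -0.04 0.0043" --pt "0 -0.004 -0.0933 0.0043" --pt "0 -0.004 -0.14 0.0043" --pt "0 -0.004 -0.1733 0.0043" --pt "0 -0.004 -0.1973 0.0043" --pt "0 -0.004 -0.2093 0.0043" --pt "0 -0.004 -0.216 0.0043" --pt "0 -0.004 -0.218 0.0043" --pt "0 -0.004 -0.218 0.0043"

```text
time: 23.37
ee_pos: [0.6037, -0.3521, 0.0015]
tcp_rot: [179.9, 0.1, 99.3]
wrist_force: [0.3, 0.1, -0.3]
opening: 0.0428
grasp_force: 0.0
```

servo_tool --pt "0 0 0 0" --pt "0 0 0 0" --pt "0 0 0 0" --pt "0 0 0 0" --pt "0 0 0 0" --pt "0 0 0 0" --pt "0 0 0 0" --claw 1 --force 30

```text
time: 23.95
ee_pos: [0.6038, -0.3524, 0.002]
tcp_rot: [179.9, 0.1, 99.2]
wrist_force: [0.1, 0.5, 6.2]
opening: 0.0199
grasp_force: 29.6
```

Scaled: 13 cm / 75 = 0.1733, 12 cm / 75 = 0.16.

servo_tool --pt "0 0 0.0067 0" --pt "0 0 0.02 0" --pt "0 0 0.0533 0" --pt "0 0 0.1067 0" --pt "0 0 0.16 0" --pt "0 0 0.1733 0" --pt "0 0 0.1733 0"

```text
time: 24.53
ee_pos: [0.6047, -0.353, 0.1364]
tcp_rot: [179.6, 0.3, 99.2]
wrist_force: [0.4, -0.2, -0.0]
opening: 0.0198
grasp_force: 29.5
```

Scaled: 54.6 cm / 75 = 0.728, 54 cm / 75 = 0.72, 1.356 rad / 4 = 0.339.

servo_tool --pt "-0.04 0.0533 0 0" --pt "-0.08 0.1067 0 0" --pt "-0.12 0.1467 0 0" --pt "-0.1467 0.1867 0 0" --pt "-0.16 0.24 0 0" --pt "-0.16 0.2933 0 0.03" --pt "-0.16 0.3467 0 0.06" --pt "-0.16 0.4 0 0.09" --pt "-0.16 0.4533 0 0.12" --pt "-0.16 0.5067 0 0.15" --pt "-0.1467 0.56 0 0.18" --pt "-0.1333 0.6 0 0.21" --pt "-0.12 0.64 0 0.24" --pt "-0.1067 0.68 0 0.27" --pt "-0.0933 0.72 0 0.3" --pt "-0.0933 0.728 0 0.33" --pt "-0.0933 0.728 0 0.339" --pt "-0.0933 0.728 0 0.339" --pt "-0.0933 0.728 0 0.339"

```text
time: 26.12
ee_pos: [0.5328, 0.1939, 0.1298]
tcp_rot: [-180.0, -0.0, 176.8]
wrist_force: [0.6, -0.2, 0.0]
opening: 0.0197
grasp_force: 29.6
```

```bash
python3 - <<'E'
from h import *
o=get_obs(); print(o['time'],o['ee_pos'],o['tcp_rot'],o['opening'],o['grasp_force'])
np.save('w8.npy',np.r_[o['ee_pos'],o['tcp_rot']])
im=camera('wrist')[:,:,::-1].copy(); cv2.imwrite('pics/w8.png',im)
crop(im,180,30,460,350,1.8,'pics/w8c.png',20)
E
```

```text
26.1167 [0.53276995 0.19390605 0.12980474] [-1.79978807e+02 -4.70754882e-02  1.76830057e+02] 0.0196831918706614 29.573947250037236
```

View pics/w8c.png

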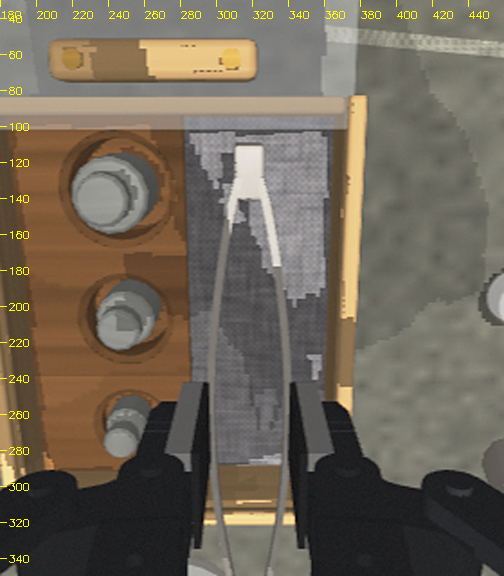

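```bash
python3 - <<'E'
from h import *
a=np.load('w8.npy');ps=(a[:3],a[3:])
f=lambda u,v:(180+u/1.8-.25,30+v/1.8-.25)
print(px('wrist',f(249,145),.1298+.007,ps),px('wrist',f(236,573),.13,ps),px('wrist',f(270,573),.13,ps),px('wrist',f(252,390),.13,ps))
E
```

```text
[0.4644384  0.19833393 0.1368    ] [0.58079476 0.18832174 0.13      ] [0.58131094 0.19785023 0.13      ] [0.52508765 0.19578262 0.13      ]
```

Scaled: -9.6 cm / 75 = -0.128, -9.3 cm / 75 = -0.124.

servo_tool --pt "0.0013 0.0027 0 0" --pt "0.0013 0.0027 -0.0267 0" --pt "0.0013 0.0027 -0.06 0" --pt "0.0013 0.0027 -0.0933 0" --pt "0.0013 0.0027 -0.1133 0" --pt "0.0013 0.0027 -0.124 0" --pt "0.0013 0.0027 -0.128 0" --pt "0.0013 0.0027 -0.128 0"

```text
time: 26.83
ee_pos: [0.534, 0.1957, 0.0343]
tcp_rot: [-180.0, -0.0, 176.9]
wrist_force: [-0.1, 0.8, -0.3]
opening: 0.02
grasp_force: 29.6
```

Scaled: -0.3 cm / 75 = -0.004, -0.2 cm / 75 = -0.0027.

servo_tool --pt "0 0 -0.0013 0" --pt "0 0 -0.0027 0" --pt "0 0 -0.004 0" --pt "0 0 -0.004 0"

```text
time: 27.17
ee_pos: [0.5343, 0.1961, 0.0318]
tcp_rot: [180.0, 0.0, 176.9]
wrist_force: [-0.4, 0.3, -0.6]
opening: 0.0196
grasp_force: 29.6
```

Scaled: -0.18 cm / 75 = -0.0024, -0.1 cm / 75 = -0.0013.

servo_tool --pt "0 0 -0.0013 0" --pt "0 0 -0.0024 0" --pt "0 0 -0.0024 0"

```text
time: 27.42
ee_pos: [0.5343, 0.1961, 0.03]
tcp_rot: [180.0, 0.0, 176.9]
wrist_force: [-1.3, -0.3, 3.7]
opening: 0.0199
grasp_force: 30.0
```

Contact at the expected height; release narrowly and lift.

Scaled: 0.05 cm / 75 = 0.0007.

servo_tool --pt "0 0 0.0007 0" --pt "0 0 0.0007 0" --pt "0 0 0.0007 0" --pt "0 0 0.0007 0" --pt "0 0 0.0007 0" --claw 0.72

```text
time: 27.83
ee_pos: [0.534, 0.1959, 0.0299]
tcp_rot: [-180.0, -0.0, 176.9]
wrist_force: [-0.1, -0.5, -0.1]
opening: 0.0239
grasp_force: 0.0
```

Scaled: 14 cm / 75 = 0.1867, 10 cm / 75 = 0.1333.

servo_tool --pt "0 0 0.004 0" --pt "0 0 0.008 0" --pt "0 0 0.016 0" --pt "0 0 0.04 0" --pt "0 0 0.08 0" --pt "0 0 0.1333 0" --pt "0 0 0.1867 0" --pt "0 0 0.1867 0"

```text
time: 28.5
ee_pos: [0.5364, 0.1968, 0.1792]
tcp_rot: [179.7, 0.6, 176.9]
wrist_force: [1.5, 0.8, 0.3]
opening: 0.0237
grasp_force: 0.0
```

```bash
python3 - <<'E'
from h import *
o=get_obs(); print(o['time'],o['ee_pos'],o['tcp_rot'],o['opening'],o['grasp_force'])
np.save('w9.npy',np.r_[o['ee_pos'],o['tcp_rot']])
im=camera('wrist')[:,:,::-1].copy(); cv2.imwrite('pics/w9.png',im)
crop(im,180,80,440,320,2,'pics/w9c.png',20)
E
```

```text
28.5 [0.53637255 0.19679956 0.17922386] [179.74307427   0.59845863 176.91754224] 0.0237268577530982 0.0
```

View pics/w9c.png

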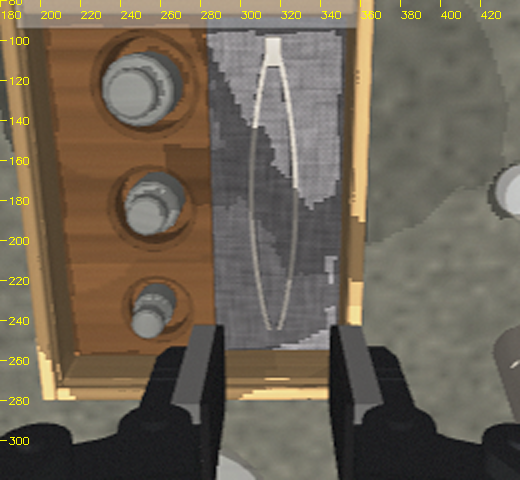

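Scaled: -9.4 cm / 75 = -0.1253, -2.6 cm / 75 = -0.0347, -1.569 rad / 4 = -0.3923.

servo_tool --pt "-0.1253 -0.0347 0 -0.3923" --pt "-0.1253 -0.0347 0 -0.3923" --pt "-0.1253 -0.0347 0 -0.3923" --pt "-0.1253 -0.0347 0 -0.3923" --pt "-0.1253 -0.0347 0 -0.3923" --pt "-0.1253 -0.0347 0 -0.3923" --pt "-0.1253 -0.0347 0 -0.3923" --pt "-0.1253 -0.0347 0 -0.3923" --pt "-0.1253 -0.0347 0 -0.3923" --pt "-0.1253 -0.0347 0 -0.3923" --pt "-0.1253 -0.0347 0 -0.3923" --pt "-0.1253 -0.0347 0 -0.3923" --pt "-0.1253 -0.0347 0 -0.3923" --pt "-0.1253 -0.0347 0 -0.3923" --pt "-0.1253 -0.0347 0 -0.3923" --pt "-0.1253 -0.0347 0 -0.3923" --claw 0.6

```text
time: 29.88
ee_pos: [0.4399, 0.1699, 0.1698]
tcp_rot: [-180.0, 0.0, 87.2]
wrist_force: [-0.2, 0.6, -0.2]
opening: 0.0346
grasp_force: 0.0
```

Scaled: -10.6 cm / 75 = -0.1413, -10.2 cm / 75 = -0.136.

servo_tool --pt "0.0007 0 -0.04 0" --pt "0.0007 0 -0.08 0" --pt "0.0007 0 -0.1067 0" --pt "0.0007 0 -0.1267 0" --pt "0.0007 0 -0.136 0" --pt "0.0007 0 -0.1413 0" --pt "0.0007 0 -0.1413 0"

```text
time: 30.47
ee_pos: [0.4404, 0.1699, 0.0638]
tcp_rot: [-180.0, 0.0, 87.1]
wrist_force: [-0.5, 0.7, 0.1]
opening: 0.0345
grasp_force: 0.0
```

Scaled: 0.15 cm / 75 = 0.002.

servo_tool --pt "0 0 0 0" --pt "0 0 0 0" --pt "0 0 0 0" --pt "0 0 0 0" --pt "0 0 0 0" --pt "0 0 0.002 0" --claw 1 --force 40

```text
time: 30.97
ee_pos: [0.4407, 0.1701, 0.0655]
tcp_rot: [180.0, -0.0, 87.0]
wrist_force: [6.5, 4.0, -13.7]
opening: 0.0105
grasp_force: 40.8
```

Scaled: 14.6 cm / 75 = 0.1947, 14.2 cm / 75 = 0.1893.

servo_tool --pt "0.0133 -0.0007 0 0" --pt "0.04 -0.0021 0 0" --pt "0.0667 -0.0035 0 0" --pt "0.0933 -0.0049 0 0" --pt "0.12 -0.0063 0 0" --pt "0.1467 -0.0077 0 0" --pt "0.1667 -0.0087 0 0" --pt "0.18 -0.0095 0 0" --pt "0.1893 -0.0099 0 0" --pt "0.1947 -0.0101 0 0" --pt "0.1947 -0.0101 0 0"

```text
time: 31.88
ee_pos: [0.5875, 0.1624, 0.0653]
tcp_rot: [180.0, -0.0, 87.0]
wrist_force: [2.3, 1.6, -1.1]
opening: 0.0106
grasp_force: 42.4
```

servo_tool --pt "0.0027 -0.0001 0 0" --pt "0.0053 -0.0003 0 0" --pt "0.0073 -0.0004 0 0" --pt "0.0087 -0.0004 0 0" --pt "0.0087 -0.0004 0 0"

```text
time: 32.3
ee_pos: [0.5908, 0.1622, 0.0653]
tcp_rot: [-179.8, 0.0, 87.1]
wrist_force: [-10.2, 3.2, 3.7]
opening: 0.0104
grasp_force: 42.9
```

servo_tool --pt "0.0013 0 0 0" --pt "0.0027 0 0 0" --pt "0.0027 0 0 0"

```text
time: 32.55
ee_pos: [0.591, 0.1622, 0.0652]
tcp_rot: [-179.5, 0.0, 87.1]
wrist_force: [-20.4, 2.2, 8.7]
opening: 0.0106
grasp_force: 43.5
```

Scaled: -0.2 cm / 75 = -0.0027.

servo_tool --pt "-0.0027 0 0 0" --pt "-0.0027 0 0 0" --pt "-0.0027 0 0 0" --pt "-0.0027 0 0 0" --pt "-0.0027 0 0 0" --claw 0.65

```text
time: 32.97
ee_pos: [0.5934, 0.1619, 0.0656]
tcp_rot: [180.0, 0.0, 87.0]
wrist_force: [-0.5, 0.1, 0.3]
opening: 0.0298
grasp_force: 0.0
```

Scaled: -16 cm / 75 = -0.2133, 13 cm / 75 = 0.1733.

servo_tool --pt "0 0 0.0133 0" --pt "0 0 0.04 0" --pt "0 0 0.0933 0" --pt "0 0 0.1467 0" --pt "-0.0533 0 0.1733 0" --pt "-0.1067 0 0.1733 0" --pt "-0.16 0 0.1733 0" --pt "-0.2133 0 0.1733 0" --pt "-0.2133 0 0.1733 0" --pt "-0.2133 0 0.1733 0"

```text
time: 33.8
ee_pos: [0.4319, 0.1621, 0.1972]
tcp_rot: [179.8, -0.1, 87.1]
wrist_force: [0.6, -0.4, 0.1]
opening: 0.0296
grasp_force: 0.0
```

```bash
python3 - <<'E'
from h import *
o=get_obs(); print(o['time'],o['ee_pos'])
im=camera('scene')[:,:,::-1]; t=camera('top')[:,:,::-1]; w=camera('wrist')[:,:,::-1]
a=cv2.resize(im[130:310,180:460],(560,360)); b=cv2.resize(w,(560,350))[:230]
cv2.imwrite('pics/fin.png',np.vstack([a,b]))
d=cv2.absdiff(t,cv2.imread('pics/top0.png')).max(2)
for n,(u,v) in dict(vL=(237,182),vR=(433,251),beaker=(381,243)).items(): print(n,d[v-12:v+13,u-12:u+13].max())
E
```

```text
33.8 [0.4319237  0.16209136 0.19716833]
vL 132
vR 28
beaker 22
```

View pics/fin.png

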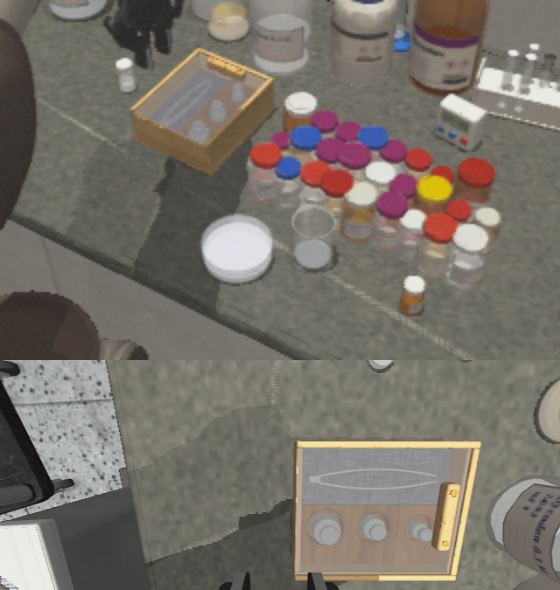

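```bash
python3 -c "
from workcell import *
print(job_done())"
```

```text
the job is handed in; nothing more can be done
None
```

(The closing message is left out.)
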